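# Find the rocking pot cap and press it home

## Task

Four identical capped pots stand on the wooden board and the cap of one is not home, though it looks like the rest. With the fingertips, press lightly near the edge of the caps, one after another, until you find the one that rocks, then press that one down until it is fully home and rocks no more. Do not ram the caps, do not grip or pull any of them up, and leave the other things where they stand.

Things in the scene. Friction and masses are not known exactly. Their poses are not given: they have to be found in the camera images.
- board: dark wooden board 176 x 288 x 18 mm, fixed to the worktop; origin under its centre, x along its short side, y along its long side, z up. It has six places, two rows (x = -43 and +43 mm) of three (y = -92, 0 and +92 mm): four hold pots, two hold jars, in any order. The wall cupboard behind hangs from 0.53 m above the worktop, its front 0.6 m ahead of the robot: lean the hand back to keep the arm clear.
- pot_a: white pot, 66 mm across, fixed to the board; origin under its centre. One of four that look alike. With its cap it stands 74 mm high over this origin (all four look alike; some are let a little deeper into the board).
- cap_a_top (a point): centre of the flat top of the wooden cap of pot_a; z is the cap's axis, up when level. Round disc 73 mm across, 22 mm high, the same on all pots. A cap that is home is firm. The loose one starts level too, but tilts up to 0.12 rad towards the side pressed near its edge (1 to 2 N, 25 mm off centre, tilts it fully) and springs level when let go.
- cap_a (a joint): how far the cap of pot_a has gone down since the start, m: 0 at the start for every cap, loose or home; negative = pulled up. The loose cap moves down under a push of about 8 N or more and is home at about 0.007, where it lands on the pot's rim, stays and rocks no more; a cap that was home stays at 0.
- pot_b: white pot, 66 mm across, fixed to the board; origin under its centre. One of four that look alike. With its cap it stands 74 mm high over this origin (all four look alike; some are let a little deeper into the board).
- cap_b_top (a point): centre of the flat top of the wooden cap of pot_b; z is the cap's axis, up when level. Round disc 73 mm across, 22 mm high, the same on all pots. A cap that is home is firm. The loose one starts level too, but tilts up to 0.12 rad towards the side pressed near its edge (1 to 2 N, 25 mm off centre, tilts it fully) and springs level when let go.
- cap_b (a joint): how far the cap of pot_b has gone down since the start, m: 0 at the start for every cap, loose or home; negative = pulled up. The loose cap moves down under a push of about 8 N or more and is home at about 0.007, where it lands on the pot's rim, stays and rocks no more; a cap that was home stays at 0.
- pot_c: white pot, 66 mm across, fixed to the board; origin under its centre. One of four that look alike. With its cap it stands 74 mm high over this origin (all four look alike; some are let a little deeper into the board).
- cap_c_top (a point): centre of the flat top of the wooden cap of pot_c; z is the cap's axis, up when level. Round disc 73 mm across, 22 mm high, the same on all pots. A cap that is home is firm. The loose one starts level too, but tilts up to 0.12 rad towards the side pressed near its edge (1 to 2 N, 25 mm off centre, tilts it fully) and springs level when let go.
- cap_c (a joint): how far the cap of pot_c has gone down since the start, m: 0 at the start for every cap, loose or home; negative = pulled up. The loose cap moves down under a push of about 8 N or more and is home at about 0.007, where it lands on the pot's rim, stays and rocks no more; a cap that was home stays at 0.
- pot_d: white pot, 66 mm across, fixed to the board; origin under its centre. One of four that look alike. With its cap it stands 74 mm high over this origin (all four look alike; some are let a little deeper into the board).
- cap_d_top (a point): centre of the flat top of the wooden cap of pot_d; z is the cap's axis, up when level. Round disc 73 mm across, 22 mm high, the same on all pots. A cap that is home is firm. The loose one starts level too, but tilts up to 0.12 rad towards the side pressed near its edge (1 to 2 N, 25 mm off centre, tilts it fully) and springs level when let go.
- cap_d (a joint): how far the cap of pot_d has gone down since the start, m: 0 at the start for every cap, loose or home; negative = pulled up. The loose cap moves down under a push of about 8 N or more and is home at about 0.007, where it lands on the pot's rim, stays and rocks no more; a cap that was home stays at 0.
- honey: loose glass honey jar with a green lid, 59 mm across, 85 mm high, on the board among the pots; a bystander; origin under its centre
- spice: loose spice jar, 45 mm across, 107 mm high, on the board among the pots; a bystander; origin under its centre
- creamer_0: loose creamer tub on the worktop, 72 mm across, 71 mm high; a bystander

How it is judged:
On the way:
1. the loose cap has been rocked by a press near its edge (angle between any of cap_a_top, cap_b_top, cap_c_top, cap_d_top's own z axis and vertical above 0.06 rad).
At the end, for the whole second after the job is handed in: the loose cap has gone down at least 5.5 of its 7 mm, all caps are level within 0.035 rad and none is raised by 2 mm, and the jars and the tub are within 15 mm of where they stood (value of joint any of cap_a, cap_b, cap_c, cap_d above 0.0055 m and angle between each of cap_a_top, cap_b_top, cap_c_top, cap_d_top's own z axis and vertical below 0.035 rad and value of joint each of cap_a, cap_b, cap_c, cap_d above -0.002 m and distance of each of honey, spice, creamer_0 from where it was at the start of the episode below 0.015 m); the robot touches nothing.
It fails at once if a cap was pulled up by 4 mm or more (value of joint any of cap_a, cap_b, cap_c, cap_d below -0.004 m).
It fails at once if a cap or pot was rammed with more than 45 N (contact force between any of the arm, the fingers and pot_a above 45 N or contact force between any of the arm, the fingers and pot_b above 45 N or contact force between any of the arm, the fingers and pot_c above 45 N or contact force between any of the arm, the fingers and pot_d above 45 N).
It fails at once if a bystander was pushed or lifted 30 mm from its place (distance of any of honey, spice, creamer_0 from where it was at the start of the episode above 0.03 m).
It also fails if it takes over 48 s, if anything falls off the work surface, if the arm or the gripper's body presses on something with over 40 N, if the wrist force passes 120 N, or if a joint passes its speed limit or range.

## Robot

A 6-joint arm with a two-finger parallel gripper is mounted at the origin on a cart in front of the work surface, level with it; the furniture and walls round the work are solid. World frame = base frame: x ahead of the robot, y to its left, z up, the work surface at z = 0. Lengths are in m, angles in rad, forces in N, time in s.
With the tool pointing down it reaches from about 0.25 to 0.8 m from the base axis. Payload 3.9 kg.
Tool frame: the origin (TCP) lies at the very end of the fingers, on their centre line; the grasp point (between the pads) lies 19 mm behind it; z points along the fingers, y is the line along which they close (so a half turn about z gives the same grasp; the last joint's range is limited). The gripper opens to 85 mm and grips with 20 to 120 N. Pads are 22 mm wide; open, the fingers measure 114 mm over their backs; the gripper's body (76 mm by 85 mm) begins 54 mm behind the grasp point. The pads swing forward as they close: fully open they stand 13 mm farther back than shut.
Start: joints at [-1.262, 0.26, -0.138, 1.173, 0, 1.571], TCP at [0.16, -0.5, 0.231] pointing down, gripper open.
Joint ranges: [-2.78, 2.78], [-0.83, 1.72], [-1.28, 1.37], [-1.9, 2.12], [-1.57, 1.48], [-3.14, 3.14]. Speed limits (rad/s): [2.57, 2.57, 3.14, 3.14, 3.14, 3.14].

## Interface

Orientations are given as a rotation vector (axis times angle).
In Python, from workcell import r gives the robot as it stands.
- The arm moves only by the tool arm_command, never from a script. Its arguments are lists of equal length, an entry for each row: "jaw": the opening, from 0 (shut) to 1 (fully open); "travel": the shift along the world's x, y, z in m, a list of three; "dr": the turn, a rotation vector about the world's x, y, z in rad, a list of three. In form: {"jaw": [jaw, ...], "travel": [[x, y, z], ...], "dr": [[wx, wy, wz], ...]}. A call has 1 to 10 rows; each row is the pose to reach, as a shift and turn from the pose commanded when the call began; what a row does not reach only later rows make up. A row lasts 1/8 s, in which the tool goes at most 62.5 mm and 10.7 degrees, less where a joint would pass 70% of its speed; a pose out of reach is approached as far as the arm can. A call with a gripper value outside its range is refused whole. The fingers move at their own pace and stop on an object; "newtons" is the grip in N (left out, the last holds). Time passes only in rows, so rows that repeat a pose let the fingers close. It gives the time, the measured TCP pose, the force, the opening and the grip force at its end, in the units of the state.
- r.get_obs(): the state, without advancing time (a new reading comes with each control period).
- r.get_image(name): name is "side" or "top" or "wrist"; returns a dict with "color" (480x640x3 uint8, red, green, blue), "range_z" (480x640 float32, m along the optical axis (not along the pixel's ray), 0 where there is no reading), "fx", "fy", "cx", "cy" (pixels), "k1" (the pictures are not rectified: a ray, as slopes to the right and down, at radius r is drawn at 1 + k1 r^2 times it, then the intrinsics apply), "R" (3x3) and "t" (3): a world point X has camera coordinates R X + t; the wrist camera has in their place "mount" (4x4, takes a point from camera to tool coordinates, whose origin is the TCP and whose axes are the flange's). Camera axes: x right, y down, z forward; pixel columns grow to the right and rows downward; lengths in m; the calibration is good to about 2 mm. A picture is of the moment at which its call begins: read the wrist's pose just before it.
- r.finish_job(): hands the job in; it is judged then, once.
The state is a dict: "time_s": time; "joint_pos": joint angles; "qd": joint speeds; "joint_torque": joint torques, N m; "eef_pos": TCP position; "eef_rot": TCP orientation; "force": force on the tool from outside, world axes, zero at the start; "wrist_torque": the same for the moment, N m; "grip_width": finger opening in m; "gripper_force": force on a finger pad.
Only numpy, scipy, OpenCV 4.12 (cv2) and the standard library are available. Lean on these libraries where they do the work, as an engineer would, in place of code of your own. Each camera call takes 0.05 s, during which the arm holds its last target. There are 200 camera calls.

## Working session

There is one attempt and no reset: what is moved stays moved. The work goes in short steps, Python scripts to look and compute and a tool call to move; the robot and the scene stay as the last step left them, time stands still between calls to the robot, and variables do not carry over. Pictures are saved under pics/ and viewed, at most 10 in all, crops included, and the job is handed in when it is done.

Besides the shell and the picture viewer there is one more tool, called after ">>>" by a JSON object that holds its "fn" and its "kwargs". arm_command: Moves the arm, as the interface text tells. Its arguments: {"type":"object","properties":{"jaw":{"type":"array"},"travel":{"type":"array"},"dr":{"type":"array"},"newtons":{"type":"number"}},"required":["jaw","travel","dr"]}

```bash
mkdir -p pics
python3 - <<'E'
from workcell import r
import cv2,numpy as np,pickle
o=r.get_obs();print({k:np.round(v,3) for k,v in o.items()})
d={}
for n in("top","side"):
    i=r.get_image(n);d[n]=i
    cv2.imwrite(f"pics/{n}.png",i["color"][:,:,::-1]);print(n,[i[k] for k in("fx","fy","cx","cy","k1")],i["R"].round(3).tolist(),i["t"])
pickle.dump(d,open("im.pkl","wb"))
E
```

```text
{'time_s': np.float64(0.0), 'joint_pos': array([-1.262,  0.261, -0.139,  1.173,  0.   ,  1.571]), 'qd': array([-0.   ,  0.001,  0.   , -0.002,  0.002, -0.   ]), 'joint_torque': array([-1.0000e-03, -4.0567e+01,  2.5393e+01,  1.9000e-02,  0.0000e+00,
        0.0000e+00]), 'eef_pos': array([ 0.159, -0.5  ,  0.23 ]), 'eef_rot': array([-3.102, -0.483,  0.   ]), 'force': array([-0.102, -0.6  , -0.088]), 'wrist_torque': array([ 0.017, -0.063, -0.003]), 'gripper_force': np.float64(0.0), 'grip_width': np.float64(0.085)}
top [475.88555746670835, 475.88555746670835, 321.37631059160526, 243.47615908815342, -0.09729835482910801] [[0.018, -1.0, 0.004], [-0.979, -0.018, -0.205], [0.205, -0.0, -0.979]] [-0.06368921  0.50731401  1.08712742]
side [454.90980374529494, 454.90980374529494, 322.27193417377646, 237.1292500368595, 0.041029107747992774] [[0.999, 0.04, 0.013], [0.041, -0.836, -0.547], [-0.011, 0.547, -0.837]] [-0.5071924  -0.03302863  1.18926375]
```

View pics/top.png

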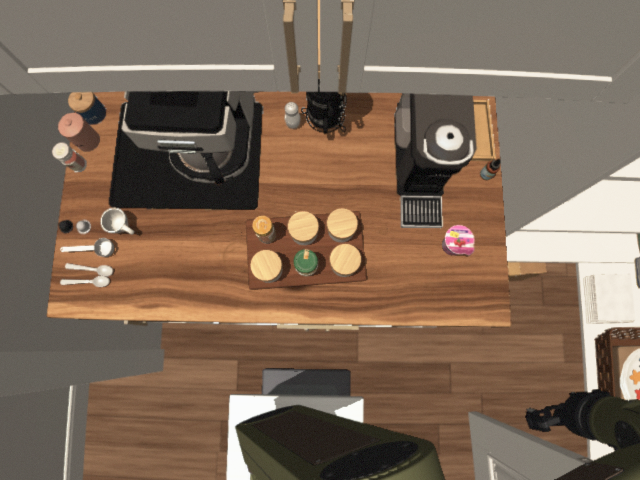

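View pics/side.png

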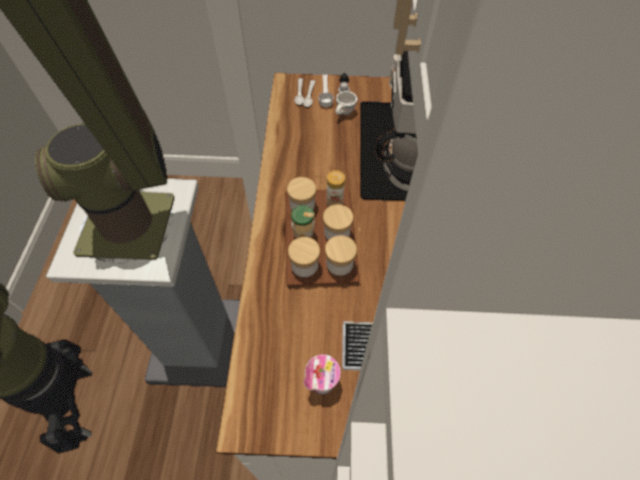

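The top view shows caps at about (266,265), (346,260), (303,228) and (342,225). The honey jar is at (306,262), the spice jar at (263,229) and the tub at (460,240). Next I measure them.

```bash
cat > h.py <<'E'
import numpy as np,cv2
def pix2world(i,u,v,z=None,rng=None):
    K=np.array([[i["fx"],0,i["cx"]],[0,i["fy"],i["cy"]],[0,0,1]])
    p=cv2.undistortPoints(np.array([[[u,v]]],float),K,np.array([i["k1"],0,0,0,0.]))[0,0]
    R=np.array(i["R"]);t=np.array(i["t"]);d=R.T@np.array([p[0],p[1],1]);c=-R.T@t
    s=rng if rng is not None else (z-c[2])/d[2]
    return c+s*d
E
python3 - <<'E'
import pickle,numpy as np,cv2
from h import *
d=pickle.load(open("im.pkl","rb"))
seeds={"top":{"NL":(266,265),"NR":(346,260),"FM":(303,228),"FR":(342,225),"honey":(306,268),"spice":(263,224),"tub":(460,240)},
"side":{"NL":(302,190),"NR":(304,251),"FM":(338,219),"FR":(341,249)}}
for n,S in seeds.items():
    i=d[n];hsv=cv2.cvtColor(i["color"],cv2.COLOR_RGB2HSV)
    for k,(u,v) in S.items():
        z=i["range_z"][v-3:v+4,u-3:u+4]; zc=np.median(z[z>0])
        w=pix2world(i,u,v,rng=zc)
        if k in("NL","NR","FM","FR"):
            c=np.median(hsv[v-4:v+5,u-4:u+5].reshape(-1,3),0)
            # depth: points within 8 mm of top plane and near in colour
            vv,uu=np.mgrid[v-25:v+26,u-25:u+26]
            P=np.array([pix2world(i,a,b,rng=i["range_z"][b,a]) for a,b in zip(uu.ravel(),vv.ravel())])
            h=hsv[v-25:v+26,u-25:u+26].reshape(-1,3).astype(float)
            m=(abs(P[:,2]-w[2])<.008)&(np.hypot(*(P[:,:2]-w[:2]).T)<.05)&(h[:,2]>c[2]-60)
            mm=m.reshape(51,51).astype(np.uint8)
            _,lab=cv2.connectedComponents(mm);mm=(lab==lab[25,25]).ravel()
            q=np.c_[uu.ravel(),vv.ravel()][mm]
            ctr=(q.min(0)+q.max(0))/2
            print(n,k,"hsv",c,"px",ctr,q.ptp(0) if hasattr(q,'ptp') else np.ptp(q,axis=0),"z",np.median(P[mm,2]).round(4),"ctr",pix2world(i,*ctr,z=np.median(P[mm,2])).round(4),"mean",P[mm].mean(0).round(4))
        else: print(n,k,w.round(4))
E
```

```text
top NL hsv [ 19. 104. 243.] px [265. 265.] [30 30] z 0.0873 ctr [0.4481 0.0743 0.0873] mean [0.4489 0.0736 0.0874]
top NR hsv [ 18. 106. 240.] px [345.  258.5] [30 29] z 0.0868 ctr [ 0.4668 -0.1097  0.0868] mean [ 0.4666 -0.1095  0.0868]
top FM hsv [ 18. 106. 240.] px [302.5 225.5] [29 29] z 0.087 ctr [ 0.5433 -0.0097  0.087 ] mean [ 0.5433 -0.0099  0.087 ]
top FR hsv [ 19. 105. 242.] px [341.5 222.5] [29 29] z 0.0873 ctr [ 0.5522 -0.1009  0.0873] mean [ 0.5521 -0.1013  0.0873]
top honey [ 0.4405 -0.0208  0.1029]
top spice [0.5358 0.0783 0.1249]
top tub [ 0.5195 -0.3852  0.0692]
side NL hsv [ 18. 103. 214.] px [301.5 188.5] [27 21] z 0.0877 ctr [0.451  0.0722 0.0877] mean [0.4506 0.0721 0.0877]
side NR hsv [ 18. 102. 218.] px [304.  250.5] [30 25] z 0.0869 ctr [ 0.4687 -0.1103  0.0869] mean [ 0.4681 -0.1103  0.0869]
side FM hsv [ 18. 103. 216.] px [337.5 216.5] [29 23] z 0.0873 ctr [ 0.5439 -0.01    0.0873] mean [ 0.5445 -0.0105  0.0872]
side FR hsv [ 18. 102. 217.] px [340.5 249. ] [31 26] z 0.0876 ctr [ 0.5529 -0.1025  0.0876] mean [ 0.5532 -0.1023  0.0876]
```

>>> {"fn": "arm_command", "kwargs": {"jaw": [0, 0, 0, 0, 0, 0, 0, 0, 0, 0], "travel": [[0.03, 0.04, 0], [0.06, 0.08, 0], [0.09, 0.12, 0], [0.12, 0.16, 0], [0.15, 0.2, 0], [0.18, 0.25, 0], [0.22, 0.3, 0], [0.26, 0.35, -0.01], [0.293, 0.39, -0.03], [0.293, 0.39, -0.03]], "dr": [[0, 0, 0.18], [0, 0, 0.36], [0, 0, 0.54], [0, 0, 0.72], [0, 0, 0.9], [0, 0, 1.08], [0, 0, 1.26], [0, 0, 1.26], [0, 0, 1.26], [0, 0, 1.26]]}}

```text
time_s: 1.35
eef_pos: [0.4533, -0.1071, 0.1995]
eef_rot: [-2.215, -2.224, 0.002]
force: [-0.7, 0.4, 0.6]
grip_width: 0.0004
gripper_force: 0.0
```

>>> {"fn": "arm_command", "kwargs": {"jaw": [0, 0, 0, 0, 0], "travel": [[0, 0, -0.02], [0, 0, -0.05], [0, 0, -0.08], [0, 0, -0.095], [0, 0, -0.095]], "dr": [[0, -0.15, 0], [0, -0.3, 0], [0, -0.3, 0], [0, -0.3, 0], [0, -0.3, 0]]}}

```text
time_s: 1.98
eef_pos: [0.4504, -0.1105, 0.1051]
eef_rot: [2.066, 2.058, 0.309]
force: [-0.2, -0.8, 0.3]
grip_width: 0.0002
gripper_force: 0.0
```

Run:
```python
from workcell import r
import cv2
o=r.get_obs();print({k:o[k].round(3) for k in("joint_pos","eef_pos","eef_rot","force","wrist_torque")},o["grip_width"])
cv2.imwrite("pics/w1.png",r.get_image("wrist")["color"][:,:,::-1])
cv2.imwrite("pics/s1.png",r.get_image("side")["color"][120:360,200:440,::-1].repeat(2,0).repeat(2,1))
```

```text
{'joint_pos': array([-0.301,  0.079, -0.792,  0.416,  0.087,  1.286]), 'eef_pos': array([ 0.45 , -0.111,  0.105]), 'eef_rot': array([2.066, 2.058, 0.309]), 'force': array([-0.159, -0.783,  0.258]), 'wrist_torque': array([-0.044,  0.278,  0.036])} 0.0002163009390123707
```

View pics/w1.png

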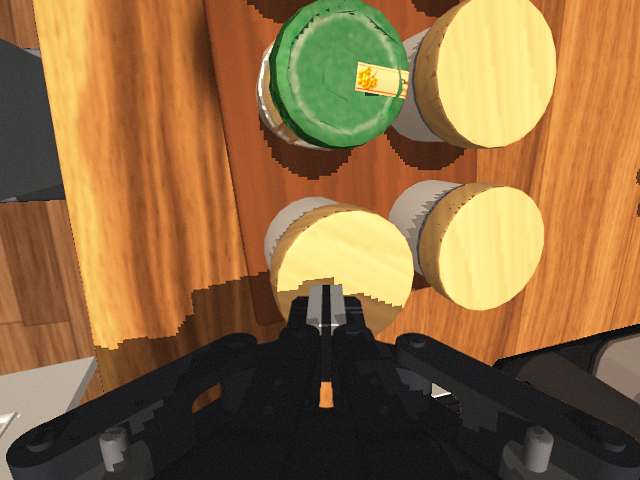

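View pics/s1.png

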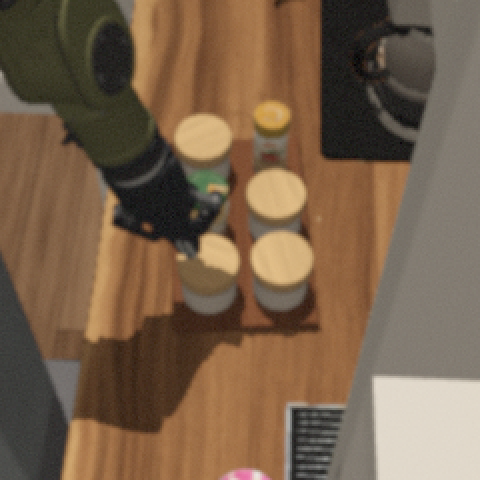

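The wrist view shows the shut fingertips (325,300) above the near-left part of cap NR (centre 342,270), and the side view agrees. I press gently.

>>> {"fn": "arm_command", "kwargs": {"jaw": [0, 0, 0, 0], "travel": [[0, 0, -0.006], [0, 0, -0.012], [0, 0, -0.014], [0, 0, -0.014]], "dr": [[0, 0, 0], [0, 0, 0], [0, 0, 0], [0, 0, 0]]}}

```text
time_s: 2.58
eef_pos: [0.4524, -0.11, 0.092]
eef_rot: [2.062, 2.059, 0.311]
force: [-0.4, 0.8, -0.5]
grip_width: 0.0001
gripper_force: 0.0
```

>>> {"fn": "arm_command", "kwargs": {"jaw": [0, 0], "travel": [[0, 0, -0.001], [0, 0, -0.001]], "dr": [[0, 0, 0], [0, 0, 0]]}}

```text
time_s: 2.82
eef_pos: [0.4526, -0.1102, 0.0913]
eef_rot: [2.062, 2.058, 0.312]
force: [0.3, 0.3, -0.3]
grip_width: -0.0003
gripper_force: 0.0
```

>>> {"fn": "arm_command", "kwargs": {"jaw": [0, 0], "travel": [[0, 0, -0.001], [0, 0, -0.001]], "dr": [[0, 0, 0], [0, 0, 0]]}}

```text
time_s: 3.08
eef_pos: [0.4525, -0.1102, 0.0903]
eef_rot: [2.062, 2.058, 0.312]
force: [0.8, 0.1, -1.1]
grip_width: 0.0001
gripper_force: 0.0
```

>>> {"fn": "arm_command", "kwargs": {"jaw": [0, 0], "travel": [[0, 0, -0.001], [0, 0, -0.001]], "dr": [[0, 0, 0], [0, 0, 0]]}}

```text
time_s: 3.32
eef_pos: [0.4526, -0.1102, 0.0893]
eef_rot: [2.062, 2.058, 0.312]
force: [-0.9, 0.4, 0.8]
grip_width: 0.0005
gripper_force: 0.3
```

>>> {"fn": "arm_command", "kwargs": {"jaw": [0, 0], "travel": [[0, 0, -0.001], [0, 0, -0.001]], "dr": [[0, 0, 0], [0, 0, 0]]}}

```text
time_s: 3.58
eef_pos: [0.4526, -0.1102, 0.0888]
eef_rot: [2.062, 2.058, 0.312]
force: [-3.9, 0.6, 7.7]
grip_width: 0.0001
gripper_force: 3.6
```

>>> {"fn": "arm_command", "kwargs": {"jaw": [0, 0], "travel": [[0, 0, -0.001], [0, 0, -0.001]], "dr": [[0, 0, 0], [0, 0, 0]]}}

```text
time_s: 3.82
eef_pos: [0.4527, -0.1103, 0.0885]
eef_rot: [2.061, 2.057, 0.312]
force: [-7.0, 0.8, 15.2]
grip_width: 0.0002
gripper_force: 7.5
```

NR is firm: it took 15 N with 0.3 mm of motion. Next is FR.

>>> {"fn": "arm_command", "kwargs": {"jaw": [0, 0, 0, 0, 0, 0, 0], "travel": [[0, 0, 0.025], [0.04, 0.004, 0.025], [0.085, 0.009, 0.025], [0.085, 0.009, 0.02], [0.085, 0.009, 0.009], [0.085, 0.009, 0.004], [0.085, 0.009, 0.004]], "dr": [[0, 0, 0], [0, 0, 0], [0, 0, 0], [0, 0, 0], [0, 0, 0], [0, 0, 0], [0, 0, 0]]}}

```text
time_s: 4.7
eef_pos: [0.5357, -0.101, 0.0903]
eef_rot: [2.064, 2.059, 0.31]
force: [-0.8, 0.2, 0.3]
grip_width: 0.0
gripper_force: 0.0
```

>>> {"fn": "arm_command", "kwargs": {"jaw": [0, 0], "travel": [[0, 0, -0.001], [0, 0, -0.001]], "dr": [[0, 0, 0], [0, 0, 0]]}}

```text
time_s: 4.95
eef_pos: [0.5376, -0.1013, 0.0905]
eef_rot: [2.062, 2.057, 0.312]
force: [-1.1, 0.2, -0.0]
grip_width: -0.0004
gripper_force: 0.0
```

>>> {"fn": "arm_command", "kwargs": {"jaw": [0, 0], "travel": [[0, 0, -0.001], [0, 0, -0.001]], "dr": [[0, 0, 0], [0, 0, 0]]}}

```text
time_s: 5.2
eef_pos: [0.5378, -0.1013, 0.0896]
eef_rot: [2.062, 2.058, 0.312]
force: [-0.7, -0.6, 2.3]
grip_width: -0.0001
gripper_force: 1.3
```

>>> {"fn": "arm_command", "kwargs": {"jaw": [0, 0], "travel": [[0, 0, -0.001], [0, 0, -0.001]], "dr": [[0, 0, 0], [0, 0, 0]]}}

```text
time_s: 5.45
eef_pos: [0.5378, -0.1013, 0.0892]
eef_rot: [2.061, 2.057, 0.312]
force: [-4.9, -0.5, 8.6]
grip_width: -0.0001
gripper_force: 4.5
```

FR is firm too. Next is FM.

>>> {"fn": "arm_command", "kwargs": {"jaw": [0, 0, 0, 0, 0, 0, 0], "travel": [[0, 0, 0.025], [-0.004, 0.045, 0.025], [-0.0085, 0.092, 0.025], [-0.0085, 0.092, 0.02], [-0.0085, 0.092, 0.01], [-0.0085, 0.092, 0.004], [-0.0085, 0.092, 0.003]], "dr": [[0, 0, 0], [0, 0, 0], [0, 0, 0], [0, 0, 0], [0, 0, 0], [0, 0, 0], [0, 0, 0]]}}

```text
time_s: 6.32
eef_pos: [0.5284, -0.0101, 0.0903]
eef_rot: [2.065, 2.057, 0.31]
force: [0.4, -0.0, 0.1]
grip_width: -0.0002
gripper_force: 0.0
```

>>> {"fn": "arm_command", "kwargs": {"jaw": [0, 0], "travel": [[0, 0, -0.001], [0, 0, -0.001]], "dr": [[0, 0, 0], [0, 0, 0]]}}

```text
time_s: 6.58
eef_pos: [0.5293, -0.0096, 0.0904]
eef_rot: [2.063, 2.057, 0.312]
force: [-0.7, 0.5, -0.3]
grip_width: 0.0001
gripper_force: 0.0
```

>>> {"fn": "arm_command", "kwargs": {"jaw": [0, 0], "travel": [[0, 0, -0.001], [0, 0, -0.001]], "dr": [[0, 0, 0], [0, 0, 0]]}}

```text
time_s: 6.82
eef_pos: [0.5293, -0.0093, 0.0896]
eef_rot: [2.062, 2.058, 0.312]
force: [0.1, -0.3, 1.2]
grip_width: -0.0
gripper_force: 0.4
```

>>> {"fn": "arm_command", "kwargs": {"jaw": [0, 0], "travel": [[0, 0, -0.001], [0, 0, -0.001]], "dr": [[0, 0, 0], [0, 0, 0]]}}

```text
time_s: 7.08
eef_pos: [0.5294, -0.0093, 0.0891]
eef_rot: [2.061, 2.057, 0.312]
force: [-3.7, -0.7, 7.2]
grip_width: 0.0001
gripper_force: 3.5
```

FM is firm as well. NL is the last one, so I go over the jars with extra height.

>>> {"fn": "arm_command", "kwargs": {"jaw": [0, 0, 0, 0, 0, 0, 0, 0, 0], "travel": [[0, 0, 0.05], [0, 0, 0.06], [-0.04, 0.035, 0.06], [-0.08, 0.07, 0.06], [-0.094, 0.083, 0.045], [-0.094, 0.083, 0.02], [-0.094, 0.083, 0.01], [-0.094, 0.083, 0.004], [-0.094, 0.083, 0.003]], "dr": [[0, 0, 0], [0, 0, 0], [0, 0, 0], [0, 0, 0], [0, 0, 0], [0, 0, 0], [0, 0, 0], [0, 0, 0], [0, 0, 0]]}}

```text
time_s: 8.2
eef_pos: [0.4353, 0.0736, 0.0912]
eef_rot: [2.063, 2.058, 0.311]
force: [-0.4, 0.0, 0.1]
grip_width: -0.0004
gripper_force: 0.0
```

>>> {"fn": "arm_command", "kwargs": {"jaw": [0, 0], "travel": [[0, 0, -0.002], [0, 0, -0.002]], "dr": [[0, 0, 0], [0, 0, 0]]}}

```text
time_s: 8.45
eef_pos: [0.4355, 0.0738, 0.0897]
eef_rot: [2.062, 2.057, 0.313]
force: [-0.6, -0.5, 0.3]
grip_width: 0.0002
gripper_force: 0.1
```

>>> {"fn": "arm_command", "kwargs": {"jaw": [0, 0], "travel": [[0, 0, -0.001], [0, 0, -0.001]], "dr": [[0, 0, 0], [0, 0, 0]]}}

```text
time_s: 8.7
eef_pos: [0.4349, 0.0738, 0.0883]
eef_rot: [2.062, 2.058, 0.311]
force: [-0.9, 0.2, 2.6]
grip_width: -0.0003
gripper_force: 1.0
```

>>> {"fn": "arm_command", "kwargs": {"jaw": [0, 0], "travel": [[0, 0, -0.001], [0, 0, -0.001]], "dr": [[0, 0, 0], [0, 0, 0]]}}

```text
time_s: 8.95
eef_pos: [0.4342, 0.0738, 0.087]
eef_rot: [2.063, 2.059, 0.31]
force: [-4.6, -0.0, 4.9]
grip_width: 0.0001
gripper_force: 2.6
```

>>> {"fn": "arm_command", "kwargs": {"jaw": [0, 0], "travel": [[0, 0, -0.001], [0, 0, -0.001]], "dr": [[0, 0, 0], [0, 0, 0]]}}

```text
time_s: 9.2
eef_pos: [0.4342, 0.0739, 0.0861]
eef_rot: [2.063, 2.059, 0.311]
force: [-5.7, 0.0, 7.5]
grip_width: -0.0002
gripper_force: 3.9
```

Run:
```python
from workcell import r
import pickle,numpy as np
from h import *
def fit(i,u,v):
    P=np.array([pix2world(i,a,b,rng=i["range_z"][b,a]) for a in range(u-20,u+21) for b in range(v-20,v+21)])
    c=np.array([.451,.073]);m=(np.hypot(*(P[:,:2]-c).T)<.033)&(abs(P[:,2]-.086)<.008)
    A=np.c_[P[m,:2]-c,np.ones(m.sum())];x=P[m,2]
    for _ in range(3):
        s=np.linalg.lstsq(A,x,rcond=None)[0];k=abs(A@s-x)<.002;A,x=A[k],x[k]
    return s.round(4),len(x)
print(fit(pickle.load(open("im.pkl","rb"))["side"],302,190),fit(r.get_image("side"),302,190))
```

```text
(array([-0.0052,  0.0002,  0.0878]), 313) (array([ 0.1254, -0.0044,  0.0876]), 244)
```

NL rocks (0.125 rad measured). Now I press it at its centre.

>>> {"fn": "arm_command", "kwargs": {"jaw": [0, 0, 0, 0, 0, 0], "travel": [[0, 0, 0.02], [0.024, 0, 0.02], [0.024, 0, 0.01], [0.024, 0, 0.005], [0.024, 0, 0.003], [0.024, 0, 0.002]], "dr": [[0, 0, 0], [0, 0, 0], [0, 0, 0], [0, 0, 0], [0, 0, 0], [0, 0, 0]]}}

```text
time_s: 10.0
eef_pos: [0.4594, 0.0737, 0.0887]
eef_rot: [2.061, 2.057, 0.313]
force: [-1.4, -0.3, 8.6]
grip_width: 0.0001
gripper_force: 3.9
```

>>> {"fn": "arm_command", "kwargs": {"jaw": [0, 0, 0, 0], "travel": [[0, 0, -0.0005], [0, 0, -0.001], [0, 0, -0.0015], [0, 0, -0.002]], "dr": [[0, 0, 0], [0, 0, 0], [0, 0, 0], [0, 0, 0]]}}

```text
time_s: 10.5
eef_pos: [0.4594, 0.0737, 0.087]
eef_rot: [2.061, 2.057, 0.313]
force: [-1.6, -0.5, 8.6]
grip_width: 0.0001
gripper_force: 3.9
```

>>> {"fn": "arm_command", "kwargs": {"jaw": [0, 0, 0, 0], "travel": [[0, 0, -0.0005], [0, 0, -0.001], [0, 0, -0.0015], [0, 0, -0.002]], "dr": [[0, 0, 0], [0, 0, 0], [0, 0, 0], [0, 0, 0]]}}

```text
time_s: 11.0
eef_pos: [0.4591, 0.0736, 0.085]
eef_rot: [2.061, 2.057, 0.312]
force: [-3.9, 0.3, 10.5]
grip_width: 0.0
gripper_force: 5.0
```

>>> {"fn": "arm_command", "kwargs": {"jaw": [0, 0, 0, 0], "travel": [[0, 0, -0.0005], [0, 0, -0.001], [0, 0, -0.0015], [0, 0, -0.002]], "dr": [[0, 0, 0], [0, 0, 0], [0, 0, 0], [0, 0, 0]]}}

```text
time_s: 11.5
eef_pos: [0.4577, 0.0736, 0.0825]
eef_rot: [2.062, 2.058, 0.31]
force: [-6.5, -1.1, 14.6]
grip_width: -0.0001
gripper_force: 7.1
```

>>> {"fn": "arm_command", "kwargs": {"jaw": [0, 0], "travel": [[0, 0, -0.0005], [0, 0, -0.001]], "dr": [[0, 0, 0], [0, 0, 0]]}}

```text
time_s: 11.75
eef_pos: [0.4578, 0.0736, 0.0821]
eef_rot: [2.062, 2.058, 0.311]
force: [-11.4, -0.9, 22.9]
grip_width: -0.0
gripper_force: 11.9
```

>>> {"fn": "arm_command", "kwargs": {"jaw": [0, 0], "travel": [[0, 0, -0.0005], [0, 0, -0.001]], "dr": [[0, 0, 0], [0, 0, 0]]}}

```text
time_s: 12.0
eef_pos: [0.4579, 0.0736, 0.0818]
eef_rot: [2.061, 2.058, 0.312]
force: [-15.2, -2.0, 33.2]
grip_width: 0.0001
gripper_force: 16.5
```

It has bottomed after about 7 mm. I lift off and check.

>>> {"fn": "arm_command", "kwargs": {"jaw": [0, 0, 0, 0, 0], "travel": [[0, 0, 0.02], [0, 0, 0.07], [-0.04, 0, 0.12], [-0.08, 0, 0.14], [-0.08, 0, 0.14]], "dr": [[0, 0, 0], [0, 0, 0], [0, 0, 0], [0, 0, 0], [0, 0, 0]]}}

```text
time_s: 12.62
eef_pos: [0.3767, 0.0737, 0.2209]
eef_rot: [2.061, 2.059, 0.313]
force: [0.7, 0.0, -0.6]
grip_width: 0.0003
gripper_force: 0.0
```

Run:
```python
from workcell import r
import pickle,numpy as np,cv2
from h import *
def fit(i,u,v):
    P=np.array([pix2world(i,a,b,rng=i["range_z"][b,a]) for a in range(u-20,u+21) for b in range(v-20,v+21)])
    c=np.array([.451,.073]);m=(np.hypot(*(P[:,:2]-c).T)<.033)&(abs(P[:,2]-.084)<.010)
    A=np.c_[P[m,:2]-c,np.ones(m.sum())];x=P[m,2]
    for _ in range(3):
        s=np.linalg.lstsq(A,x,rcond=None)[0];k=abs(A@s-x)<.002;A,x=A[k],x[k]
    return s.round(4),len(x)
d=pickle.load(open("im.pkl","rb"))
s=r.get_image("side")
print(fit(d["side"],302,190),fit(s,302,190))
cv2.imwrite("pics/s2.png",s["color"][:,:,::-1])
df=cv2.absdiff(s["color"],d["side"]["color"]).max(2)
for n,(u,v) in{"honey":(303,215),"spice":(336,180),"tub":(322,373)}.items():print(n,df[v-12:v+13,u-12:u+13].mean().round(1))
```

```text
(array([-0.0057,  0.0019,  0.0877]), 310) (array([ 0.0015, -0.0061,  0.0805]), 298)
honey 4.5
spice 2.7
tub 1.7
```

View pics/s2.png

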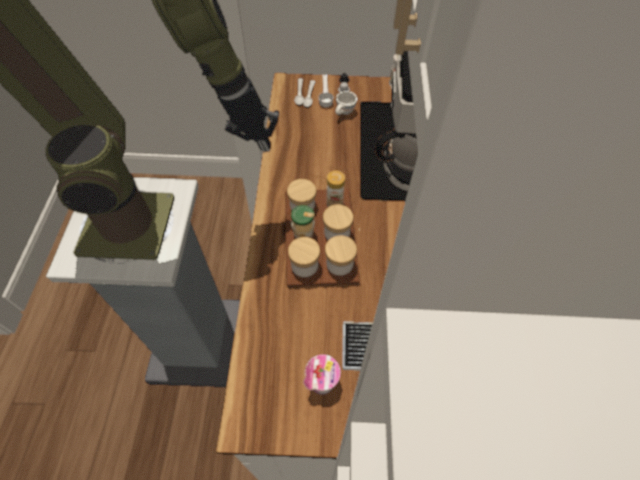

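The cap at (302,192) has gone down 7.2 mm and is level. The jars and the tub are where they stood and the hand is clear, so I hand in.

```bash
python3 -c "
from workcell import r
print(r.finish_job())"
```

```text
the job is handed in; nothing more can be done
None
```

The loose cap was the near-left one: it rocked to 0.125 rad under a light press, then went down about 7 mm and is now level. The other three were firm, the jars and tub stayed put, and the job is handed in at about 13 of 48 s; I saw no verdict from the judge.

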